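Sort sealed parts boxes by heft

TASK

The three small square cardboard parts boxes in the middle of the bench look alike, but each hides either a heavy steel bushing or only a light plastic sleeve. Lift each box to feel which it is, then set it down gently, upright and flat on the floor of a tray: heavy boxes in the plywood tray with the raised, handled ends, light boxes in the plain low-walled plastic tray. Leave the tools and other things on the bench where they are.

Things in the scene. Friction and masses are not known exactly. Their poses are not given: they have to be found in the camera images.
- box_a_center (a point): centre of a closed parts box of plain cardboard, 60 x 60 mm and 50 mm high; the point lies half-way up (25 mm above its underside). x and y run square to its side faces, z up. The three boxes look the same; sealed and rigid, each weighs either 0.4 to 0.65 kg (a steel bushing inside) or less than 0.12 kg (a light plastic sleeve inside). One or two of the three are heavy, and the name tells nothing about which.
- box_b_center (a point): centre of a closed parts box of plain cardboard, 60 x 60 mm and 50 mm high; the point lies half-way up (25 mm above its underside). x and y run square to its side faces, z up. The three boxes look the same; sealed and rigid, each weighs either 0.4 to 0.65 kg (a steel bushing inside) or less than 0.12 kg (a light plastic sleeve inside). One or two of the three are heavy, and the name tells nothing about which.
- box_c_center (a point): centre of a closed parts box of plain cardboard, 60 x 60 mm and 50 mm high; the point lies half-way up (25 mm above its underside). x and y run square to its side faces, z up. The three boxes look the same; sealed and rigid, each weighs either 0.4 to 0.65 kg (a steel bushing inside) or less than 0.12 kg (a light plastic sleeve inside). One or two of the three are heavy, and the name tells nothing about which.
- wood_tray: fixed plywood tray for the heavy boxes, 232 (x) x 182 (y) mm outside, 220 x 170 mm inside, with a 60 mm high board and a steel bow handle at either x end and 35 mm high y sides; its floor is 6 mm above the bench. Origin at the centre of its underside, x along its length. It may stand on the robot's left or right.
- plastic_tray: fixed plain black plastic tray for the light boxes, 232 (x) x 182 (y) mm outside, 220 x 170 mm inside, all four walls 35 mm high, no handles; its floor is 6 mm above the bench. Origin at the centre of its underside, x along its length. It may stand on the robot's left or right.
- screwdriver: bystander, to be left alone: screwdriver lying among the boxes
- drift: bystander, to be left alone: steel drift rod, 12 mm thick and about 150 mm long, lying among the boxes
- tape_roll: bystander, to be left alone: roll of tape, 72 mm across, 20 mm high, behind the boxes
- oil_filter: bystander, to be left alone: canister oil filter, 76 mm across, 95 mm high, standing behind the boxes
There are look-alikes about, which are no part of the job. What is shaped like the part that bears box_c_center but blue, green or purple is not meant.

How it is judged:
By the outcome, as a careful person would: the job done as asked, in the order asked, and still so for the second after the job is handed in, with the robot touching nothing.
It also fails if it takes over 72 s, if anything falls off the work surface, if the arm or the gripper's body presses on something with over 40 N, if the wrist force passes 120 N, or if a joint passes its speed limit or range.

ROBOT

A 6-joint arm with a two-finger parallel gripper is mounted at the origin on the work surface. World frame = base frame: x ahead of the robot, y to its left, z up, the work surface at z = 0. Lengths are in m, angles in degrees, forces in N, time in s.
With the tool pointing down it reaches from about 0.325 to 0.9 m from the base axis. Payload 6.1 kg.
Tool frame: the origin (TCP) lies midway between the tips of the shut fingers; the grasp point (between the pads) lies 19 mm behind it; z points along the fingers, y is the direction in which the jaws open and shut (so a half turn about z gives the same grasp; the last joint's range is limited). The gripper opens to 85 mm and grips with 20 to 120 N. Pads are 22 mm wide; open, the fingers measure 114 mm over their backs; the gripper's body (76 mm by 85 mm) begins 54 mm behind the grasp point. The pads swing forward as they close: fully open they stand 13 mm farther back than shut.
Start: joints at [-73.402, 12.628, 87.462, -0, 79.91, -7.225], TCP at [0.252, -0.572, 0.231] pointing down, gripper open.
Joint ranges: [-170.65, 170.65], [-52.31, 119.04], [5.05, 147.46], [-71.25, 251.25], [11.57, 151.72], [-153.62, 153.62]. Speed limits (degrees/s): [147.25, 147.25, 172.46, 180, 180, 180].

INTERFACE

Orientations are given as [roll, pitch, yaw] about the fixed x, y, z axes, in that order (R = Rz(yaw) Ry(pitch) Rx(roll)).
In Python, from station import state, get_image, calibration, sign_off gives the robot as it stands. The module is installed in compiled form; this text tells all that it offers.
- The arm moves only by the shell command python3 -m handwheel 'ROWS' [FORCE]. ROWS is JSON, a list of rows, each a list of 5 numbers: the shift along the tool's x, y, z in m, then the turn about the tool's z in rad, then the opening in per cent of the stroke, from 0 (shut) to 100 (fully open). In form: [[dx, dy, dz, twist, gripper], ...]. A call has 1 to 10 rows; each row is the pose to reach, as a shift and turn from the pose commanded when the call began, along the tool's axes at that moment; what a row does not reach only later rows make up. A row lasts 1/10 s, in which the tool goes at most 50 mm and 8.59 degrees, less where a joint would pass 70% of its speed; a pose out of reach is approached as far as the arm can. A call with a gripper value outside its range is refused whole. The fingers move at their own pace and stop on an object; FORCE is the grip in N (left out, the last holds). Time passes only in rows, so rows that repeat a pose let the fingers close. It gives the time, the measured TCP pose, the force and the opening at its end, in the units of the state.
- state(): the state, without advancing time (a new reading comes with each control period).
- get_image(name): name is "scene" or "top" or "wrist"; returns the picture (400x640x3 uint8, blue, green, red); there is no depth.
- calibration(name): a dict with "K" (3x3 intrinsics, pixels), "R" (3x3) and "t" (3): a world point X has camera coordinates R X + t; the wrist camera has in their place "hand_eye" (4x4, takes a point from camera to tool coordinates, whose origin is the TCP and whose axes are the flange's). Camera axes: x right, y down, z forward; pixel columns grow to the right and rows downward; lengths in m; the calibration is good to about 2 mm. A picture is of the moment at which its call begins: read the wrist's pose just before it. calibration takes no time and is no camera call.
- sign_off(): hands the job in, once; it reports no verdict.
The state is a dict: "t": time; "q": joint angles; "joint_vel": joint speeds; "tau": joint torques, N m; "position": TCP position; "eef_rot": TCP orientation; "wrist_force": force on the tool from outside, world axes, zero at the start; "ft_torque": the same for the moment, N m; "gripper_width": finger opening in m.
Only numpy, scipy, OpenCV 4.12 (cv2) and the standard library are available. Lean on these libraries where they do the work, as an engineer would, in place of code of your own. Each camera call takes 0.05 s, during which the arm holds its last target. There are 200 camera calls.

## Working session

There is one attempt and no reset: what is moved stays moved. The work goes in short steps, Python scripts to look and compute and a shell command to move; the robot and the scene stay as the last step left them, time stands still between calls to the robot, and variables do not carry over. Pictures are saved under pics/ and viewed, on a budget of 10 in all, crops included, one or two more only if the job needs it, and the job is handed in when it is done.

```bash
mkdir -p pics
python3 - <<'E'
from station import *
import cv2
for n in("top","scene"):
    cv2.imwrite(f"pics/{n}0.png",get_image(n)); c=calibration(n); print(n,c)
s=state();print(s)
E
```

```text
top {'K': array([[471.63582969,   0.        , 319.01805862],
       [  0.        , 471.63582969, 198.83612039],
       [  0.        ,   0.        ,   1.        ]]), 'R': array([[ 0.00301955, -0.99998727,  0.0040425 ],
       [-0.99161456, -0.0035165 , -0.12918282],
       [ 0.12919539, -0.00361853, -0.99161255]]), 't': array([-0.02367999,  0.50023899,  1.10185591])}
scene {'K': array([[425.86225286,   0.        , 313.76000906],
       [  0.        , 425.86225286, 191.5710383 ],
       [  0.        ,   0.        ,   1.        ]]), 'R': array([[ 1.07049748e-02,  9.99812900e-01, -1.61111473e-02],
       [ 5.82925312e-01, -1.93308342e-02, -8.12295759e-01],
       [-8.12455220e-01, -6.95989969e-04, -5.83023183e-01]]), 't': array([-0.00695868, -0.24248868,  1.44505137])}
{'t': 0.1, 'q': array([-7.34009896e+01,  1.26711773e+01,  8.75182277e+01,  9.34147929e-05,
        7.99117425e+01, -7.22720500e+00]), 'joint_vel': array([ 0.04391801, -0.10349785, -0.15646508,  0.08157422,  0.00739865,
       -0.00515551]), 'tau': array([ 2.12516811e-04, -4.98244750e+01, -3.90547836e+01, -2.40237050e-04,
        5.63454756e-03,  2.86882096e-05]), 'position': array([ 0.25229572, -0.57121978,  0.23031281]), 'eef_rot': array([-1.79899668e+02, -1.28159993e-02,  2.38261878e+01]), 'wrist_force': array([ 0.05670703, -0.34226306,  0.18625243]), 'ft_torque': array([-0.01221636, -0.06553743, -0.01695088]), 'gripper_width': 0.08558327198504366}
```

View pics/top0.png

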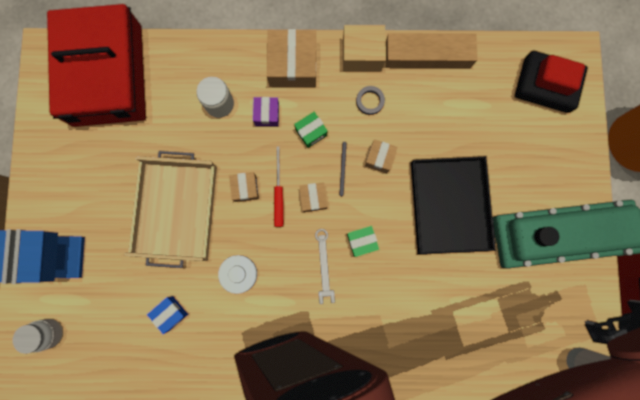

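View pics/scene0.png

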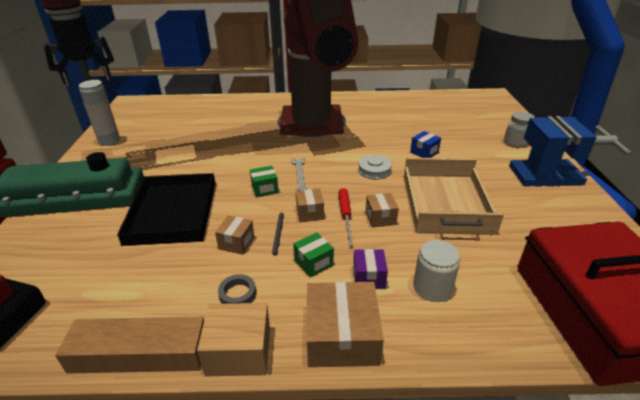

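The top view shows three cardboard boxes at about (244,187), (313,197) and (380,156). The wood tray is on the left around (174,210) and the plastic tray on the right around (452,205). I'll enlarge the boxes.

Run:
```python
import cv2
im=cv2.imread("pics/top0.png")[130:220,220:410]
cv2.imwrite("pics/crop.png",cv2.resize(im,None,fx=4,fy=4,interpolation=cv2.INTER_CUBIC))
```

```text
(no output)
```

View pics/crop.png

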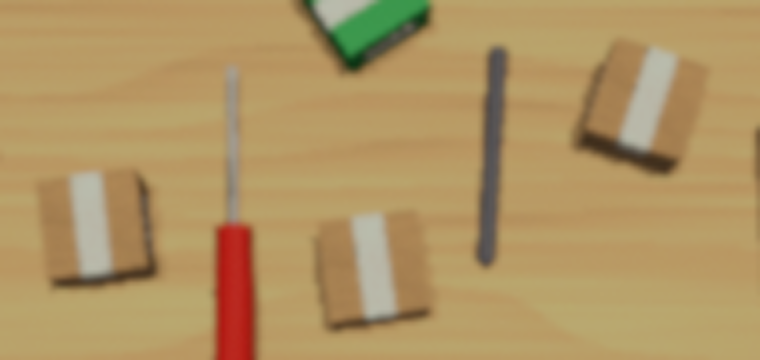

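The crop gives clean top-face corners for all three boxes. The screwdriver and drift are about 30–40 mm from the neighbouring boxes.

```bash
cat > h.py <<'E'
import numpy as np, sys
from station import *
from scipy.spatial.transform import Rotation as Ro
def world(uv,z,K,R,t):
    o=-R.T@t; d=(R.T@np.linalg.inv(K)@np.c_[uv,np.ones(len(uv))].T).T
    return o+d*((z-o[2])/d[:,2])[:,None]
def rect(uv,z,K,R,t):
    P=world(np.array(uv,float),z,K,R,t); e=[np.linalg.norm(P[i]-P[(i+1)%4]) for i in range(4)]
    d1=P[0]-P[3]+P[1]-P[2]; d2=P[0]-P[1]+P[3]-P[2]
    return P.mean(0).round(4), np.round(e,3), np.degrees(np.arctan2(d1[1],d1[0])).round(1), (np.degrees(np.arctan2(d2[1],d2[0]))-90).round(1)
def wristcam(s):
    H=calibration("wrist")["hand_eye"]; T=np.eye(4)
    T[:3,:3]=Ro.from_euler("xyz",s["eef_rot"],degrees=True).as_matrix();T[:3,3]=s["position"]
    C=np.linalg.inv(T@H); return calibration("wrist")["K"],C[:3,:3],C[:3,3]
def go(x,y,z,yaw):
    s=state();R=Ro.from_euler("xyz",s["eef_rot"],degrees=True).as_matrix()
    d=R.T@(np.array([x,y,z])-s["position"])
    tw=(s["eef_rot"][2]-yaw+180)%360-180
    print("shift",d.round(4),"twist",round(np.radians(tw),3),"t",s["t"],"rot",s["eef_rot"].round(2),"pos",s["position"].round(4),"F",s["wrist_force"].round(2),"w",round(s["gripper_width"],4))
if __name__=="__main__": go(*map(float,sys.argv[1:5]))
E
python3 - <<'E'
from h import *
c=calibration("top");c=(c["K"],c["R"],c["t"])
b={1:[(38,182),(135,170),(148,265),(52,278)],2:[(320,222),(415,211),(430,310),(330,322)],3:[(617,40),(708,67),(675,163),(585,132)]}
for k,v in b.items(): print(k,*rect(np.array(v)/4+[219.6,129.6],.05,*c))
print("wood",*rect([(141,162),(215,166),(209,260),(130,256)],.05,*c))
print("plast",*rect([(411,158),(487,156),(493,250),(417,254)],.035,*c))
print(calibration("wrist"))
E
python3 h.py 0.53 -0.16 0.2 0
```

```text
1 [0.5293 0.1589 0.05  ] [0.058 0.058 0.057 0.058] 9.3 7.7
2 [ 0.5045 -0.0078  0.05  ] [0.057 0.06  0.059 0.06 ] 7.4 7.0
3 [ 0.6053 -0.1707  0.05  ] [0.057 0.062 0.057 0.06 ] -19.4 -18.0
wood [0.4694 0.3203 0.05  ] [0.177 0.223 0.184 0.223] -2.7 -2.8
plast [ 0.4889 -0.3411  0.035 ] [0.185 0.227 0.181 0.232] 1.7 2.5
{'K': array([[348.53939413,   0.        , 326.16615095],
       [  0.        , 348.53939413, 198.71635152],
       [  0.        ,   0.        ,   1.        ]]), 'hand_eye': array([[ 1.38027309e-03, -9.56984712e-01, -2.90135064e-01,
         7.21802875e-02],
       [ 9.99998823e-01,  1.51539162e-03, -2.41043433e-04,
         5.65467391e-04],
       [ 6.70343125e-04, -2.90134389e-01,  9.56985677e-01,
        -1.43677252e-01],
       [ 0.00000000e+00,  0.00000000e+00,  0.00000000e+00,
         1.00000000e+00]])}
shift [ 0.4201 -0.2639  0.0309] twist 0.416 t 0.1 rot [-1.799e+02 -1.000e-02  2.383e+01] pos [ 0.2523 -0.5712  0.2303] F [ 0.06 -0.34  0.19] w 0.0856
```

```bash
python3 h.py 0.605 -0.171 0.2 -18.7
```

```text
shift [ 0.4843 -0.2236  0.0308] twist 0.742 t 0.1 rot [-1.799e+02 -1.000e-02  2.383e+01] pos [ 0.2523 -0.5712  0.2303] F [ 0.06 -0.34  0.19] w 0.0856
```

```bash
python3 -m handwheel '[[0.04,-0.02,0,0.06,100],[0.08,-0.04,0,0.14,100],[0.13,-0.06,0.0,0.22,100],[0.175,-0.08,0.0,0.3,100],[0.22,-0.1,0.0,0.38,100],[0.265,-0.12,0.01,0.46,100],[0.31,-0.14,0.02,0.54,100],[0.355,-0.16,0.03,0.62,100],[0.40,-0.18,0.03,0.70,100],[0.44,-0.2,0.03,0.742,100]]' 40; python3 h.py 0.605 -0.171 0.2 -18.7
```

```text
t: 1.1
position: [0.5749, -0.2089, 0.2002]
eef_rot: [-180.0, 0.1, -18.8]
wrist_force: [0.5, -0.8, -0.2]
gripper_width: 0.0854
shift [ 0.0163 -0.0456  0.0002] twist -0.002 t 1.1 rot [-1.7998e+02  9.0000e-02 -1.8840e+01] pos [ 0.5749 -0.2089  0.2002] F [ 0.51 -0.79 -0.17] w 0.0854
```

```bash
python3 -m handwheel '[[0.008,-0.022,0,0,100],[0.016,-0.046,0,0,100],[0.016,-0.046,0,0,100],[0.016,-0.046,0,0,100]]'
python3 - <<'E'
from h import *; import cv2
s=state();np.save("w1.npy",[*s["position"],*s["eef_rot"]])
cv2.imwrite("pics/w1.png",get_image("wrist"))
E
python3 h.py 0.605 -0.171 0.2 -18.7
```

```text
t: 1.5
position: [0.6038, -0.1722, 0.2006]
eef_rot: [180.0, 0.1, -18.6]
wrist_force: [-0.1, -1.3, -0.0]
gripper_width: 0.0854
shift [ 0.0008 -0.0023  0.0008] twist 0.0 t 1.55 rot [ 1.7997e+02  6.0000e-02 -1.8680e+01] pos [ 0.6035 -0.1729  0.2008] F [ 0.09 -1.17  0.58] w 0.0851
```

View pics/w1.png

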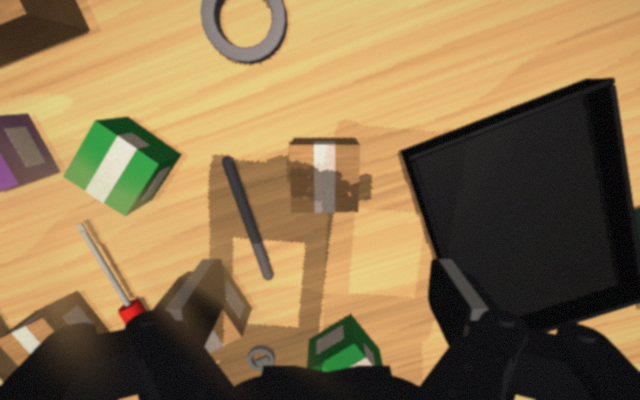

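The wrist view shows box 3 square to the gripper, with top-face corners at about (290,146), (358,145), (358,212) and (291,212).

```bash
python3 - <<'E'
from h import *
a=np.load("w1.npy");s=dict(position=a[:3],eef_rot=a[3:])
print(*rect([(290,145),(358,144.5),(358,212),(291,212)],.05,*wristcam(s)))
E
python3 h.py 0.605 -0.171 0.012 -18.7
```

```text
[ 0.6048 -0.1725  0.05  ] [0.057 0.06  0.06  0.06 ] -18.2 -18.3
shift [ 0.001  -0.0024  0.1888] twist 0.0 t 1.55 rot [ 1.7997e+02  6.0000e-02 -1.8680e+01] pos [ 0.6035 -0.1729  0.2008] F [ 0.09 -1.17  0.58] w 0.0851
```

```bash
python3 -m handwheel '[[0.001,-0.001,0.04,0,100],[0.001,-0.001,0.08,0,100],[0.001,-0.001,0.12,0,100],[0.001,-0.001,0.15,0,100],[0.001,-0.001,0.175,0,100],[0.001,-0.001,0.186,0,100],[0.001,-0.001,0.188,0,100],[0.001,-0.001,0.188,0,60],[0.001,-0.001,0.188,0,40],[0.001,-0.001,0.188,0,40]]' 50;python3 -m handwheel '[[0,0,0,0,40],[0,0,0,0,40],[0,0,-0.01,0,40],[0,0,-0.03,0,40],[0,0,-0.06,0,40],[0,0,-0.09,0,40],[0,0,-0.12,0,40],[0,0,-0.13,0,40],[0,0,-0.13,0,40],[0,0,-0.13,0,40]]';python3 -m handwheel '[[0,0,0,0,40],[0,0,0,0,40],[0,0,0,0,40]]'; python3 h.py 0.489 -0.341 0.15 2
```

```text
t: 2.55
position: [0.607, -0.1726, 0.0156]
eef_rot: [180.0, -0.2, -18.7]
wrist_force: [0.4, -0.2, 2.8]
gripper_width: 0.0591
t: 3.55
position: [0.6041, -0.1715, 0.1414]
eef_rot: [-180.0, 0.2, -18.7]
wrist_force: [-1.4, 0.6, -6.6]
gripper_width: 0.0592
t: 3.85
position: [0.6046, -0.1717, 0.1418]
eef_rot: [-180.0, 0.1, -18.7]
wrist_force: [0.1, -0.7, -5.7]
gripper_width: 0.0593
shift [-0.0553  0.1974 -0.0081] twist -0.361 t 3.85 rot [-1.7999e+02  1.3000e-01 -1.8690e+01] pos [ 0.6046 -0.1717  0.1418] F [ 0.06 -0.69 -5.66] w 0.0593
```

The reading is −5.7 N, so this box is heavy (about 0.58 kg) and goes to the wood tray. I'll put it in the far slot.

```bash
python3 h.py 0.521 0.315 0.15 -2.7
```

```text
shift [-0.2352 -0.4343 -0.0075] twist -0.279 t 3.85 rot [-1.7999e+02  1.3000e-01 -1.8690e+01] pos [ 0.6046 -0.1717  0.1418] F [ 0.06 -0.69 -5.66] w 0.0593
```

```bash
python3 -m handwheel '[[-0.008,-0.015,-0.003,0,40],[-0.025,-0.046,-0.008,-0.02,40],[-0.045,-0.082,-0.008,-0.05,40],[-0.065,-0.118,-0.008,-0.08,40],[-0.085,-0.154,-0.008,-0.11,40],[-0.105,-0.19,-0.008,-0.14,40],[-0.125,-0.227,-0.008,-0.17,40],[-0.145,-0.265,-0.008,-0.2,40],[-0.165,-0.303,-0.008,-0.23,40],[-0.185,-0.34,-0.008,-0.26,40]]'; python3 h.py 0.521 0.315 0.15 -2.7
```

```text
t: 4.85
position: [0.538, 0.2117, 0.1515]
eef_rot: [-180.0, -0.0, -3.7]
wrist_force: [0.5, -0.3, -4.9]
gripper_width: 0.0595
shift [-0.0237 -0.102   0.0015] twist -0.018 t 4.85 rot [-1.7997e+02 -1.0000e-02 -3.7000e+00] pos [0.538  0.2117 0.1515] F [ 0.52 -0.25 -4.92] w 0.0595
```

```bash
python3 -m handwheel '[[-0.006,-0.03,0,-0.01,40],[-0.014,-0.06,0,-0.018,40],[-0.02,-0.085,0,-0.018,40],[-0.023,-0.098,0,-0.018,40],[-0.024,-0.102,0,-0.018,40],[-0.024,-0.102,0,-0.018,40],[-0.024,-0.102,0,-0.018,40]]'
python3 - <<'E'
from h import *; import cv2
s=state();np.save("w2.npy",[*s["position"],*s["eef_rot"]])
cv2.imwrite("pics/w2.png",get_image("wrist"))
cv2.imwrite("pics/t2.png",cv2.resize(get_image("top")[140:280,110:250],None,fx=4,fy=4,interpolation=cv2.INTER_CUBIC))
E
python3 h.py 0.521 0.315 0.15 -2.7
```

```text
t: 5.55
position: [0.522, 0.3117, 0.1512]
eef_rot: [180.0, 0.0, -2.8]
wrist_force: [0.1, -0.2, -5.0]
gripper_width: 0.0592
shift [-0.0014 -0.0034  0.0013] twist -0.003 t 5.65 rot [179.98   0.    -2.85] pos [0.5222 0.3115 0.1513] F [-0.73 -0.3  -5.6 ] w 0.0593
```

View pics/w2.png

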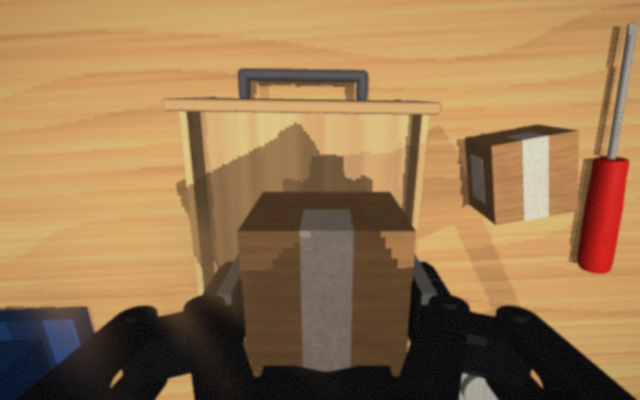

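The wood tray's far board is in view: its outer top edge runs from (165,100) to (440,102), and the front of its top edge is at row ~111. The tray is square with the gripper.

```bash
python3 - <<'E'
from h import *
a=np.load("w2.npy");s=dict(position=a[:3],eef_rot=a[3:])
P=world(np.array([(165,100),(440,102.),(164,111),(440,114)]),.06,*wristcam(s));print(P.round(4))
d=P[0]-P[1];print(np.hypot(*d[:2]),np.degrees(np.arctan2(-d[0],d[1])))
yaw=np.radians(-2.5);print("centre",(P[:2].mean(0)[:2]-.116*np.array([np.cos(yaw),np.sin(yaw)])))
E
python3 h.py 0.521 0.315 0.015 -2.7
```

```text
[[0.5951 0.4115 0.06  ]
 [0.5853 0.2334 0.06  ]
 [0.5882 0.4134 0.06  ]
 [0.5777 0.233  0.06  ]]
0.17841524120098584 -3.1260645376911467
centre [0.47429967 0.32751438]
shift [-0.0014 -0.0034  0.1363] twist -0.003 t 5.65 rot [179.98   0.    -2.85] pos [0.5222 0.3115 0.1513] F [-0.73 -0.3  -5.6 ] w 0.0593
```

```bash
python3 -m handwheel '[[0.001,-0.006,0.01,0,40],[0.001,-0.009,0.035,0,40],[0.001,-0.009,0.065,0,40],[0.001,-0.009,0.095,0,40],[0.001,-0.009,0.115,0,40],[0.001,-0.009,0.124,0,40],[0.001,-0.009,0.127,0,40],[0.001,-0.009,0.129,0,40],[0.001,-0.009,0.129,0,40],[0.001,-0.009,0.129,0,40]]';python3 -m handwheel '[[0,0,0.001,0,40],[0,0,0.002,0,40],[0,0,0.003,0,40],[0,0,0.003,0,40]]'; python3 h.py 0.521 0.315 0.015 -2.7
```

```text
t: 6.65
position: [0.5243, 0.3221, 0.0237]
eef_rot: [-179.9, -0.1, -2.8]
wrist_force: [0.0, 0.6, -5.6]
gripper_width: 0.0591
t: 7.05
position: [0.5239, 0.322, 0.0216]
eef_rot: [-180.0, -0.1, -2.8]
wrist_force: [-6.2, -2.4, 8.2]
gripper_width: 0.0589
shift [-0.0026  0.0072  0.0066] twist -0.001 t 7.05 rot [-1.7998e+02 -6.0000e-02 -2.7600e+00] pos [0.5239 0.322  0.0216] F [-6.2  -2.39  8.19] w 0.0589
```

The box is on the tray floor, so I'll release and lift. Next is box 1 at (0.529, 0.159).

```bash
python3 -m handwheel '[[0,0,0,0,65],[0,0,0,0,80],[0,0,0,0,90],[0,0,0,0,90],[0,0,-0.02,0,90],[0,0,-0.05,0,90],[0,0,-0.09,0,90],[0,0,-0.13,0,90],[0,0,-0.15,0,90],[0,0,-0.15,0,90]]'; python3 h.py 0.529 0.159 0.17 8
```

```text
t: 8.05
position: [0.5259, 0.3229, 0.1742]
eef_rot: [-179.8, -0.4, -2.8]
wrist_force: [0.2, 0.5, 0.3]
gripper_width: 0.0771
shift [0.0109 0.1636 0.0036] twist -0.188 t 8.05 rot [-179.78   -0.43   -2.76] pos [0.5259 0.3229 0.1742] F [0.16 0.47 0.29] w 0.0771
```

```bash
python3 -m handwheel '[[0.002,0.03,0,-0.05,100],[0.005,0.07,0,-0.1,100],[0.008,0.11,0,-0.15,100],[0.01,0.145,0.001,-0.19,100],[0.011,0.16,0.003,-0.196,100],[0.011,0.163,0.003,-0.196,100],[0.011,0.163,0.003,-0.196,100],[0.011,0.163,0.003,-0.196,100]]'
python3 - <<'E'
from h import *; import cv2
s=state();np.save("w3.npy",[*s["position"],*s["eef_rot"]])
cv2.imwrite("pics/w3.png",get_image("wrist"))
E
python3 h.py 0.529 0.159 0.012 8.5
```

```text
t: 8.85
position: [0.5262, 0.1592, 0.1658]
eef_rot: [-180.0, 0.0, 8.5]
wrist_force: [1.2, 1.0, 0.8]
gripper_width: 0.0857
shift [0.0028 0.0008 0.154 ] twist 0.0 t 8.9 rot [-1.7998e+02  2.0000e-02  8.5200e+00] pos [0.5262 0.1593 0.166 ] F [0.05 0.54 0.85] w 0.0857
```

View pics/w3.png

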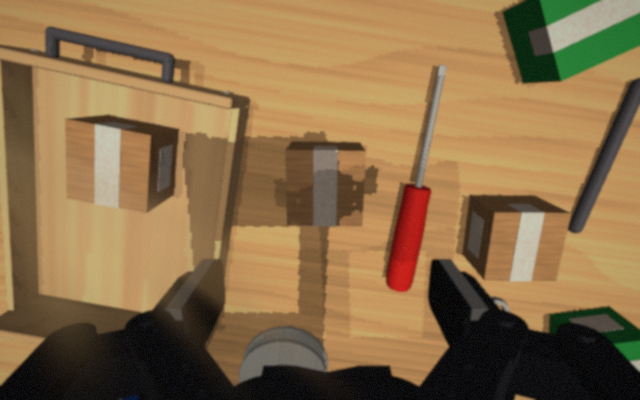

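The wood-tray box stands flat. Box 1's top-face corners are about (287,151), (365,151), (363,225) and (289,226), square to the gripper.

Run:
```python
from h import *
a=np.load("w3.npy");s=dict(position=a[:3],eef_rot=a[3:])
p,e,*y=rect([(287,151),(365,151),(363,225),(289,226)],.05,*wristcam(s));print(p,e,y)
go(p[0],p[1],.012,8.5)
print(*rect([(482,211),(556,209),(565,278),(489,281)],.05,*wristcam(s)))
```

```text
[0.5273 0.1586 0.05  ] [0.058 0.059 0.059 0.06 ] [np.float64(8.6), np.float64(9.0)]
shift [0.001  0.0009 0.154 ] twist 0.0 t 8.9 rot [-1.7998e+02  2.0000e-02  8.5200e+00] pos [0.5262 0.1593 0.166 ] F [0.05 0.54 0.85] w 0.0857
[ 0.5043 -0.0065  0.05  ] [0.058 0.064 0.063 0.063] 23.7 10.7
```

```bash
python3 -m handwheel '[[0.002,0.001,0.03,0,100],[0.002,0.001,0.07,0,100],[0.002,0.001,0.1,0,100],[0.002,0.001,0.13,0,100],[0.002,0.001,0.146,0,100],[0.002,0.001,0.153,0,100],[0.002,0.001,0.153,0,100],[0.002,0.001,0.153,0,60],[0.002,0.001,0.153,0,40],[0.002,0.001,0.153,0,40]]' 50;python3 -m handwheel '[[0,0,0,0,40],[0,0,0,0,40],[0,0,-0.01,0,40],[0,0,-0.03,0,40],[0,0,-0.06,0,40],[0,0,-0.09,0,40],[0,0,-0.12,0,40],[0,0,-0.13,0,40],[0,0,-0.13,0,40],[0,0,-0.13,0,40]]';python3 -m handwheel '[[0,0,0,0,40],[0,0,0,0,40],[0,0,0,0,40]]'; python3 h.py 0.423 0.326 0.15 -2.8;python3 h.py 0.539 -0.341 0.15 2
```

```text
t: 9.9
position: [0.5301, 0.158, 0.015]
eef_rot: [-180.0, -0.2, 8.5]
wrist_force: [-0.8, 0.9, 1.8]
gripper_width: 0.0593
t: 10.9
position: [0.5276, 0.1575, 0.142]
eef_rot: [180.0, 0.1, 8.5]
wrist_force: [-0.3, -0.4, -1.9]
gripper_width: 0.0593
t: 11.2
position: [0.5278, 0.1575, 0.142]
eef_rot: [180.0, 0.1, 8.5]
wrist_force: [-0.1, 0.8, -1.1]
gripper_width: 0.0595
shift [-0.0789 -0.1821 -0.0078] twist 0.197 t 11.2 rot [1.80e+02 1.20e-01 8.47e+00] pos [0.5278 0.1575 0.142 ] F [-0.08  0.8  -1.13] w 0.0595
shift [-0.0624  0.4947 -0.0078] twist 0.113 t 11.2 rot [1.80e+02 1.20e-01 8.47e+00] pos [0.5278 0.1575 0.142 ] F [-0.08  0.8  -1.13] w 0.0595
```

The reading is about −1.1 N, so this box is light and goes to the plastic tray.

```bash
python3 -m handwheel '[[-0.002,0.015,-0.003,0,40],[-0.006,0.05,-0.008,0.01,40],[-0.011,0.09,-0.008,0.02,40],[-0.016,0.13,-0.008,0.03,40],[-0.021,0.17,-0.008,0.04,40],[-0.026,0.21,-0.008,0.05,40],[-0.031,0.25,-0.008,0.06,40],[-0.036,0.29,-0.008,0.07,40],[-0.041,0.33,-0.008,0.08,40],[-0.046,0.37,-0.008,0.09,40]]';python3 h.py 0.539 -0.339 0.15 2
```

```text
t: 12.2
position: [0.5369, -0.2176, 0.1514]
eef_rot: [180.0, 0.0, 3.3]
wrist_force: [1.4, 0.3, -0.4]
gripper_width: 0.0594
shift [-0.0048  0.1214  0.0014] twist 0.022 t 12.2 rot [179.99   0.     3.27] pos [ 0.5369 -0.2176  0.1514] F [ 1.42  0.29 -0.39] w 0.0594
```

```bash
python3 -m handwheel '[[-0.001,0.035,0,0.01,40],[-0.003,0.07,0,0.02,40],[-0.004,0.1,0,0.022,40],[-0.004,0.115,0,0.022,40],[-0.004,0.12,0,0.022,40],[-0.004,0.12,0,0.022,40],[-0.004,0.12,0,0.022,40]]'
python3 - <<'E'
from h import *; import cv2
s=state();np.save("w4.npy",[*s["position"],*s["eef_rot"]])
cv2.imwrite("pics/w4.png",get_image("wrist"))
E
python3 h.py 0.539 -0.339 0.02 2
```

```text
t: 12.9
position: [0.5405, -0.3339, 0.1511]
eef_rot: [-179.9, 0.0, 2.1]
wrist_force: [-0.3, 0.2, -0.5]
gripper_width: 0.0595
shift [-0.0018  0.0054  0.1312] twist 0.002 t 12.95 rot [-1.7996e+02  2.0000e-02  2.1300e+00] pos [ 0.5406 -0.3336  0.1512] F [-0.2  -0.7  -0.95] w 0.0596
```

View pics/w4.png

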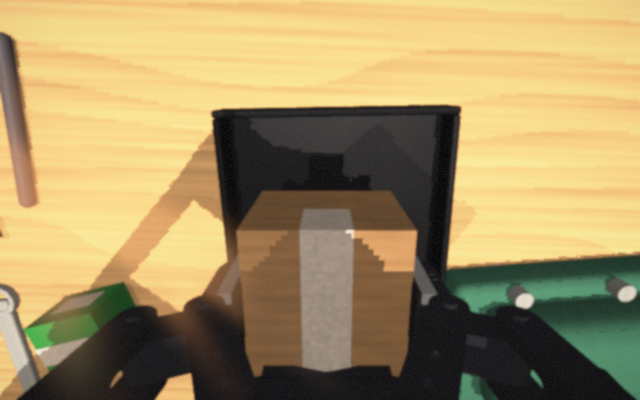

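The plastic tray's far rim runs from (213,110) to (461,106).

Run:
```python
from h import *
a=np.load("w4.npy");s=dict(position=a[:3],eef_rot=a[3:])
P=world(np.array([(213,110),(461,106.)]),.035,*wristcam(s));d=P[0]-P[1];y=np.arctan2(-d[0],d[1]);u=np.array([np.cos(y),np.sin(y)])
c=P.mean(0)[:2]-.116*u;print(P.round(4),np.hypot(*d[:2]),np.degrees(y),c,c+.048*u)
p=c+.048*u;go(p[0],p[1],.022,2.5)
```

```text
[[ 0.598  -0.2508  0.035 ]
 [ 0.6076 -0.4295  0.035 ]] 0.17900126764434737 3.0829444867430302 [ 0.48700162 -0.34637084] [ 0.53493215 -0.34378932]
shift [-0.006   0.01    0.1292] twist -0.006 t 12.95 rot [-1.7996e+02  2.0000e-02  2.1300e+00] pos [ 0.5406 -0.3336  0.1512] F [-0.2  -0.7  -0.95] w 0.0596
```

```bash
python3 -m handwheel '[[-0.003,0.006,0.01,-0.006,40],[-0.005,0.01,0.035,-0.006,40],[-0.005,0.01,0.065,-0.006,40],[-0.005,0.01,0.095,-0.006,40],[-0.005,0.01,0.115,-0.006,40],[-0.005,0.01,0.124,-0.006,40],[-0.005,0.01,0.127,-0.006,40],[-0.005,0.01,0.129,-0.006,40],[-0.005,0.01,0.129,-0.006,40],[-0.005,0.01,0.129,-0.006,40]]';python3 -m handwheel '[[0,0,0.001,0,40],[0,0,0.002,0,40],[0,0,0.003,0,40],[0,0,0.003,0,40]]'
```

```text
t: 13.95
position: [0.5366, -0.3459, 0.0237]
eef_rot: [179.9, -0.1, 2.4]
wrist_force: [0.0, 0.2, -1.4]
gripper_width: 0.0597
t: 14.35
position: [0.5362, -0.3457, 0.0211]
eef_rot: [180.0, -0.0, 2.4]
wrist_force: [-2.9, 2.6, 8.6]
gripper_width: 0.0592
```

```bash
python3 -m handwheel '[[0,0,0,0,65],[0,0,0,0,80],[0,0,0,0,90],[0,0,0,0,90],[0,0,-0.02,0,90],[0,0,-0.05,0,90],[0,0,-0.09,0,90],[0,0,-0.13,0,90],[0,0,-0.15,0,90],[0,0,-0.15,0,90]]'; python3 h.py 0.5045 -0.007 0.17 97.2
```

```text
t: 15.35
position: [0.5379, -0.347, 0.174]
eef_rot: [179.7, -0.3, 2.4]
wrist_force: [-0.0, -0.7, -0.3]
gripper_width: 0.0768
shift [-0.0192 -0.3411  0.0021] twist -1.655 t 15.35 rot [179.69  -0.34   2.4 ] pos [ 0.5379 -0.347   0.174 ] F [-0.02 -0.67 -0.27] w 0.0768
```

```bash
python3 -m handwheel '[[-0.001,-0.02,0,-0.13,100],[-0.004,-0.06,0,-0.27,100],[-0.006,-0.1,0,-0.41,100],[-0.008,-0.14,0,-0.55,100],[-0.01,-0.18,0,-0.69,100],[-0.012,-0.22,0,-0.83,100],[-0.014,-0.26,0,-0.97,100],[-0.016,-0.3,0,-1.11,100],[-0.018,-0.33,0.001,-1.25,100],[-0.019,-0.341,0.002,-1.39,100]]'; python3 h.py 0.5045 -0.007 0.17 97.2
```

```text
t: 16.35
position: [0.501, -0.0025, 0.1654]
eef_rot: [-179.8, -0.1, 82.5]
wrist_force: [0.9, -0.4, 0.1]
gripper_width: 0.0854
shift [-0.004   0.0041 -0.0047] twist -0.256 t 16.35 rot [-1.7983e+02 -5.0000e-02  8.2510e+01] pos [ 0.501  -0.0025  0.1654] F [ 0.92 -0.39  0.12] w 0.0854
```

```bash
python3 -m handwheel '[[-0.004,0.004,0,-0.13,100],[-0.004,0.004,0,-0.256,100],[-0.004,0.004,0,-0.256,100],[-0.004,0.004,0,-0.256,100]]'
python3 - <<'E'
from h import *; import cv2
s=state();np.save("w5.npy",[*s["position"],*s["eef_rot"]])
cv2.imwrite("pics/w5.png",get_image("wrist"))
E
```

```text
t: 16.75
position: [0.5053, -0.0098, 0.166]
eef_rot: [-179.9, -0.0, 96.5]
wrist_force: [0.2, 0.2, 0.6]
gripper_width: 0.0853
```

View pics/w5.png

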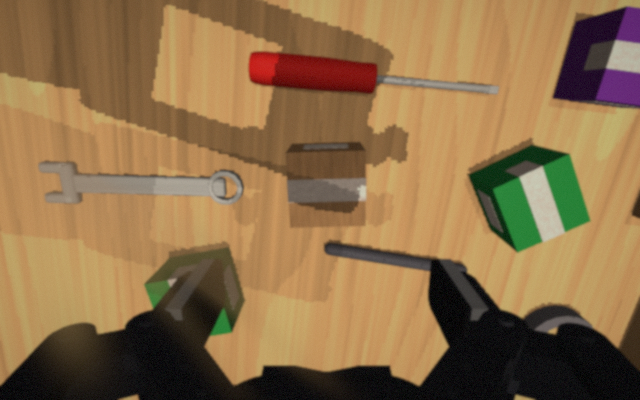

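Box 2's top-face corners are (287,153), (365,151), (365,226) and (290,227). The wrench ring's right edge is at (243,187), on the line of one finger, so I'll check the clearance.

Run:
```python
from h import *
a=np.load("w5.npy");s=dict(position=a[:3],eef_rot=a[3:]);c=wristcam(s)
p,e,*y=rect([(287,153),(365,151),(365,226),(290,227)],.05,*c);print(p,e,y)
go(p[0],p[1],.012,97)
Y=np.radians(97);ty=np.array([np.sin(Y),-np.cos(Y)])
tx=np.array([np.cos(Y),np.sin(Y)])
for q,z in(((243,187),.004),((326,246),.006)):
    w=world(np.array([q],float),z,*c)[0][:2]-p[:2];print("along jaw",w@ty,"across",w@tx)
```

```text
[ 0.5039 -0.0089  0.05  ] [0.058 0.06  0.06  0.059] [np.float64(97.7), np.float64(-262.2)]
shift [ 0.0011 -0.0012  0.1543] twist -0.008 t 16.8 rot [-1.7991e+02 -3.0000e-02  9.6520e+01] pos [ 0.5054 -0.0099  0.1663] F [-0.22 -0.77  0.32] w 0.0852
along jaw -0.07614641485156638 across -0.0089054977811878
along jaw -0.0012262003547581243 across -0.06673999153967147
```

Clearance to the wrench is about 19 mm, which is fine.

```bash
python3 -m handwheel '[[0.001,-0.001,0.03,-0.02,100],[0.001,-0.001,0.07,-0.02,100],[0.001,-0.001,0.1,-0.02,100],[0.001,-0.001,0.13,-0.02,100],[0.001,-0.001,0.147,-0.02,100],[0.001,-0.001,0.154,-0.02,100],[0.001,-0.001,0.154,-0.02,100],[0.001,-0.001,0.154,-0.02,60],[0.001,-0.001,0.154,-0.02,40],[0.001,-0.001,0.154,-0.02,40]]' 50;python3 -m handwheel '[[0,0,0,0,40],[0,0,0,0,40],[0,0,-0.01,0,40],[0,0,-0.03,0,40],[0,0,-0.06,0,40],[0,0,-0.09,0,40],[0,0,-0.12,0,40],[0,0,-0.13,0,40],[0,0,-0.13,0,40],[0,0,-0.13,0,40]]';python3 -m handwheel '[[0,0,0,0,40],[0,0,0,0,40],[0,0,0,0,40]]'; python3 h.py 0.4235 0.327 0.15 -2.9;python3 h.py 0.437 -0.349 0.15 3
```

```text
t: 17.8
position: [0.5059, -0.0093, 0.0149]
eef_rot: [179.9, 0.1, 97.8]
wrist_force: [-2.1, 0.0, 5.9]
gripper_width: 0.0596
t: 18.8
position: [0.5038, -0.0088, 0.1418]
eef_rot: [-179.9, -0.0, 97.8]
wrist_force: [-0.0, 0.6, -6.5]
gripper_width: 0.0592
t: 19.1
position: [0.5042, -0.0089, 0.1421]
eef_rot: [-179.9, -0.0, 97.8]
wrist_force: [-0.3, 0.5, -6.7]
gripper_width: 0.0592
shift [ 0.3438 -0.0341 -0.0076] twist 1.758 t 19.1 rot [-1.7988e+02 -4.0000e-02  9.7840e+01] pos [ 0.5042 -0.0089  0.1421] F [-0.28  0.5  -6.72] w 0.0592
shift [-0.3277 -0.113  -0.0079] twist 1.655 t 19.1 rot [-1.7988e+02 -4.0000e-02  9.7840e+01] pos [ 0.5042 -0.0089  0.1421] F [-0.28  0.5  -6.72] w 0.0592
```

The reading is −6.7 N, so this box is heavy and goes to the wood tray's near slot, turned back by ~100°.

```bash
python3 -m handwheel '[[0.01,-0.001,-0.004,0.08,40],[0.035,-0.003,-0.008,0.2,40],[0.065,-0.006,-0.008,0.34,40],[0.1,-0.01,-0.008,0.48,40],[0.135,-0.013,-0.008,0.62,40],[0.17,-0.017,-0.008,0.76,40],[0.205,-0.02,-0.008,0.9,40],[0.24,-0.024,-0.008,1.04,40],[0.275,-0.027,-0.008,1.18,40],[0.305,-0.03,-0.008,1.32,40]]'; python3 h.py 0.4235 0.327 0.15 -2.9
```

```text
t: 20.1
position: [0.4327, 0.2906, 0.1509]
eef_rot: [-180.0, 0.0, 21.9]
wrist_force: [0.5, -0.1, -5.6]
gripper_width: 0.0591
shift [ 0.005  -0.0372  0.0009] twist 0.433 t 20.1 rot [-1.7999e+02  3.0000e-02  2.1920e+01] pos [0.4327 0.2906 0.1509] F [ 0.54 -0.09 -5.59] w 0.0591
```

```bash
python3 -m handwheel '[[0.002,-0.01,0,0.12,40],[0.004,-0.02,0,0.25,40],[0.005,-0.03,0,0.36,40],[0.005,-0.035,0,0.43,40],[0.005,-0.035,0,0.43,40],[0.005,-0.035,0,0.43,40],[0.005,-0.035,0,0.43,40]]'; python3 h.py 0.4235 0.327 0.0225 -2.9
```

```text
t: 20.8
position: [0.4249, 0.3229, 0.151]
eef_rot: [180.0, 0.0, -2.4]
wrist_force: [0.2, -0.0, -5.6]
gripper_width: 0.0594
shift [-0.0015 -0.0041  0.1285] twist 0.01 t 20.8 rot [ 1.7998e+02  2.0000e-02 -2.3500e+00] pos [0.4249 0.3229 0.151 ] F [ 0.17 -0.04 -5.65] w 0.0594
```

```bash
python3 -m handwheel '[[-0.001,-0.003,0.01,0.01,40],[-0.001,-0.004,0.035,0.01,40],[-0.001,-0.004,0.065,0.01,40],[-0.001,-0.004,0.095,0.01,40],[-0.001,-0.004,0.115,0.01,40],[-0.001,-0.004,0.124,0.01,40],[-0.001,-0.004,0.127,0.01,40],[-0.001,-0.004,0.129,0.01,40],[-0.001,-0.004,0.129,0.01,40],[-0.001,-0.004,0.129,0.01,40]]';python3 -m handwheel '[[0,0,0.001,0,40],[0,0,0.002,0,40],[0,0,0.003,0,40],[0,0,0.003,0,40]]'
```

```text
t: 21.8
position: [0.425, 0.3279, 0.0235]
eef_rot: [-179.9, -0.1, -3.0]
wrist_force: [0.3, 0.1, -6.3]
gripper_width: 0.0592
t: 22.2
position: [0.4246, 0.3276, 0.0209]
eef_rot: [-180.0, -0.0, -3.0]
wrist_force: [-3.9, -1.7, 6.2]
gripper_width: 0.0594
```

```bash
python3 -m handwheel '[[0,0,0,0,65],[0,0,0,0,80],[0,0,0,0,90],[0,0,0,0,90],[0,0,-0.02,0,90],[0,0,-0.05,0,90],[0,0,-0.09,0,90],[0,0,-0.13,0,90],[0,0,-0.17,0,90],[0,0,-0.2,0,90]]'; python3 -m handwheel '[[-0.01,0.04,0,0,90],[-0.02,0.08,0,0,90],[-0.03,0.12,0,0,90],[-0.04,0.16,0,0,90],[-0.05,0.2,0,0,90],[-0.06,0.24,0,0,90],[-0.06,0.27,0,0,90],[-0.06,0.27,0,0,90],[-0.06,0.27,0,0,90]]'
python3 - <<'E'
from h import *; import cv2
cv2.imwrite("pics/end_top.png",get_image("top"));cv2.imwrite("pics/end_scene.png",get_image("scene"))
E
```

```text
t: 23.2
position: [0.4249, 0.3278, 0.2225]
eef_rot: [-179.9, -0.2, -3.0]
wrist_force: [0.7, 0.2, 1.2]
gripper_width: 0.0772
t: 24.1
position: [0.3504, 0.0605, 0.2196]
eef_rot: [-180.0, -0.1, -3.1]
wrist_force: [-0.7, -0.3, -1.2]
gripper_width: 0.077
```

View pics/end_top.png

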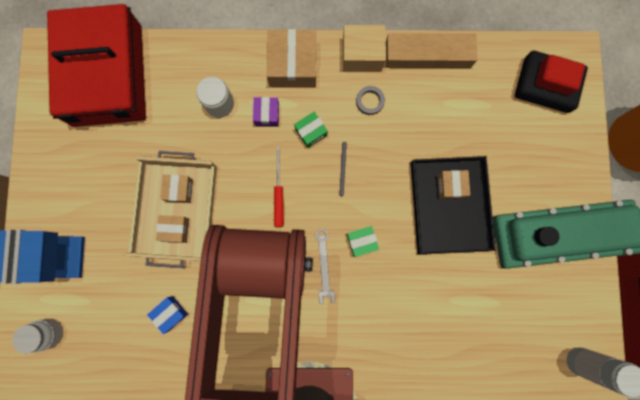

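View pics/end_scene.png

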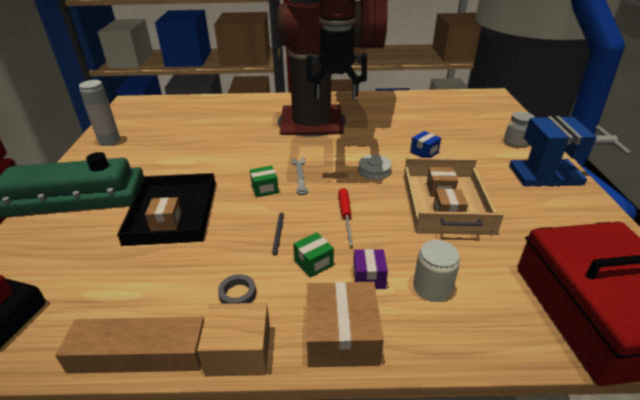

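In both views, two boxes lie flat in the wood tray at (175,188) and (171,229). One lies flat in the plastic tray at (456,184). The bystanders are where they were, and the gripper is clear.

```bash
python3 -c "from station import *; print(sign_off())"
```

```text
the job is handed in; nothing more can be done
None
```

I lifted each box, weighed it at the wrist and set it down in the matching tray. The job is handed in after about 24 s of robot time; `sign_off()` gives no verdict.

| Box (start position) | Wrist force when lifted | Result | Placed in |
|---|---|---|---|
| Right (0.605, -0.172) | about 5.7 N | heavy | wood tray, far end |
| Left (0.527, 0.159) | about 1.1 N | light | plastic tray |
| Middle (0.504, -0.009) | about 6 N | heavy | wood tray, near end |

- **Last checks:** The final top and scene pictures show all three boxes upright and flat inside their trays. The tools and other items look unmoved, and the gripper is clear. Forces at set-down stayed around 10 N or less.
- **Disagreement:** My first estimates of the tray centres from the top camera differed by about 5–9 mm from the wrist-camera readings. I placed the boxes by the wrist readings, and no check failed.

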